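# Set out the old quarter on a model-maker's desk

### The arm

A 6-joint arm with a two-finger parallel gripper is mounted at the origin on the work surface. World frame = base frame: x ahead of the robot, y to its left, z up, the work surface at z = 0. Lengths are in m, angles in rad, forces in N, time in s.
With the tool pointing down it reaches from about 0.275 to 0.85 m from the base axis. Payload 5.2 kg.
Tool frame: the origin (TCP) lies at the very end of the fingers, on their centre line; the grasp point (between the pads) lies 19 mm behind it; z points along the fingers, y is the line along which they close (so a half turn about z gives the same grasp; the last joint's range is limited). The gripper opens to 85 mm and grips with 20 to 120 N. Pads are 22 mm wide; open, the fingers measure 114 mm over their backs; the gripper's body (76 mm by 85 mm) begins 54 mm behind the grasp point. The pads swing forward as they close: fully open they stand 13 mm farther back than shut.
Start: joints at [-1.445, 0.259, 1.535, -0, 1.348, -0.203], TCP at [0.178, -0.521, 0.231] pointing down, gripper open.
Joint ranges: [-3.14, 3.14], [-0.91, 2.08], [0.19, 2.58], [-1.22, 4.36], [0.22, 2.71], [-3.12, 3.12]. Speed limits (rad/s): [2.57, 2.57, 3.14, 3.14, 3.14, 3.14].

### API

Orientations are given as a rotation vector (axis times angle).
In Python, from station import sensors, viewer, ticket gives the robot as it stands.
- The arm moves only by the tool jog_arm, never from a script. Its arguments are lists of equal length, an entry for each row: "rot": the turn, a rotation vector about the world's x, y, z in degrees, a list of three; "dp": the shift along the world's x, y, z in cm, a list of three; "hand": the closure, from 0 (fully open) to 1 (shut). In form: {"rot": [[rx, ry, rz], ...], "dp": [[x, y, z], ...], "hand": [hand, ...]}. A call has exactly 10 rows; each row is the pose to reach, as a shift and turn from the pose commanded when the call began; what a row does not reach only later rows make up. A row lasts 1/12 s, in which the tool goes at most 41.7 mm and 7.16 degrees, less where a joint would pass 70% of its speed; a pose out of reach is approached as far as the arm can. A call with a gripper value outside its range is refused whole. The fingers move at their own pace and stop on an object; "grip_force" is the grip in N (left out, the last holds). Time passes only in rows, so rows that repeat a pose let the fingers close, or fill a call up. It gives the time, the measured TCP pose, the force, the opening and the grip force at its end, in the units of the state.
- sensors.observe(): the state, without advancing time (a new reading comes with each control period).
- viewer.grab_frame(name): name is "scene" or "top" or "wrist"; returns the picture (480x640x3 uint8, red, green, blue); there is no depth.
- viewer.camera_params(name): a dict with "fx", "fy", "cx", "cy" (pixels), "R" (3x3) and "t" (3): a world point X has camera coordinates R X + t; the wrist camera has in their place "T_tool_cam" (4x4, takes a point from camera to tool coordinates, whose origin is the TCP and whose axes are the flange's). Camera axes: x right, y down, z forward; pixel columns grow to the right and rows downward; lengths in m; the calibration is good to about 2 mm. A picture is of the moment at which its call begins: read the wrist's pose just before it. camera_params takes no time and is no camera call.
- ticket.job_done(): hands the job in; it is judged then, once.
The state is a dict: "clock": time; "qpos": joint angles; "qd": joint speeds; "tau": joint torques, N m; "tcp_pos": TCP position; "tool_rot": TCP orientation; "wrist_force": force on the tool from outside, world axes, zero at the start; "moment": the same for the moment, N m; "grip_width": finger opening in m; "finger_force": force on a finger pad.
Only numpy, scipy, OpenCV 4.12 (cv2) and the standard library are available. Lean on these libraries where they do the work, as an engineer would, in place of code of your own. Each camera call takes 0.05 s, during which the arm holds its last target. There are 200 camera calls.

### The job

Set out the old quarter of the model town: put each of the four model buildings that have a pitched or pointed roof upright into the recess that was cut for its footprint (round tower in the round one, square cottage in the square one, and so on), standing flat on the recess floor inside the rim, walls in line with the rim. Leave the two flat-roofed buildings where they are.

Things in the scene. Friction and masses are not known exactly. Their poses are not given: they have to be found in the camera images.
- cottage: Small square model house, footprint 50 x 50 mm, walls 40 mm high, ridge 67 mm, a chimney to 71 mm, about 60 g. Plaster walls, brown 45-degree gable roof flush with the walls, no eaves; ridge along x, the long walls are the flat vertical faces towards +y and -y. Origin: centre of the underside, z up.
- townhouse: Two-storey oblong model house, footprint 76 (x) x 58 (y) mm, walls 56 mm high, ridge 87 mm, a chimney to 91 mm, about 140 g. Plaster walls, brown 45-degree gable roof flush with the walls, no eaves; ridge along x, the long walls are the flat vertical faces towards +y and -y. Origin: centre of the underside, z up.
- row_house: Long low model house, footprint 100 (x) x 44 (y) mm, walls 40 mm high, ridge 64 mm, two chimneys to 68 mm, about 100 g. Plaster walls, brown 45-degree gable roof flush with the walls, no eaves; ridge along x, the long walls are the flat vertical faces towards +y and -y. Origin: centre of the underside, z up.
- tower: Round model tower, 54 mm diameter, upright cylinder wall 56 mm high, brown cone roof to 86 mm, about 90 g. Plaster wall. Origin: centre of the underside, z up.
- flat_square: Flat-roofed square model block, 50 x 50 mm, 45 mm high, plaster walls, brown flat roof. Not part of the old quarter: leave it. Origin: centre of the underside, z up.
- flat_long: Flat-roofed long model block, 100 (x) x 44 (y) mm, 45 mm high, plaster walls, brown flat roof. Not part of the old quarter: leave it. Origin: centre of the underside, z up.
- plot_square: Dark wooden board 10 mm thick with a pale-floored recess 4 mm deep (recess floor 6 mm above the board's underside): square recess 66 x 66 mm in a 80 x 80 mm board, sides along x and y. For the cottage (either way round). Origin: centre of the board's underside, z up. Fixed to the table.
- plot_broad: Dark wooden board 10 mm thick with a pale-floored recess 4 mm deep (recess floor 6 mm above the board's underside): broad recess 92 (x) x 74 (y) mm in a 106 x 88 mm board. For the townhouse, ridge along the board's x. Origin: centre of the board's underside, z up. Fixed to the table.
- plot_long: Dark wooden board 10 mm thick with a pale-floored recess 4 mm deep (recess floor 6 mm above the board's underside): long recess 116 (x) x 60 (y) mm in a 130 x 74 mm board. For the row house, ridge along the board's x. Origin: centre of the board's underside, z up. Fixed to the table.
- plot_round: Dark wooden board 10 mm thick with a pale-floored recess 4 mm deep (recess floor 6 mm above the board's underside): round recess 70 mm in diameter in a 84 x 84 mm square board. For the tower. Origin: centre of the board's underside, z up. Fixed to the table.
Mind the look-alikes: they are no part of the job. What is shaped like the townhouse but red or yellow is not meant.

How it is judged:
By the outcome, as a careful person would: the job done as asked, in the order asked, and still so for the second after the job is handed in, with the robot touching nothing.
It also fails if it takes over 128 s, if anything falls off the work surface, if the arm or the gripper's body presses on something with over 40 N, if the wrist force passes 120 N, or if a joint passes its speed limit or range.

## Working session

There is one attempt and no reset: what is moved stays moved. The work goes in short steps, Python scripts to look and compute and a tool call to move; the robot and the scene stay as the last step left them, time stands still between calls to the robot, and variables do not carry over. Pictures are saved under pics/ and viewed, at most 14 in all, crops included, and the job is handed in when it is done.

Besides the shell and the picture viewer there is one more tool, called after ">>>" as name(argument=value, ...) on one line, values as JSON. jog_arm: Moves the arm, as the interface text tells. Its arguments: {"type":"object","properties":{"rot":{"type":"array"},"dp":{"type":"array"},"hand":{"type":"array"},"grip_force":{"type":"number"}},"required":["rot","dp","hand"]}

```bash
ls; mkdir -p pics; python3 - <<'E'
from station import sensors, viewer
import cv2
s=sensors.observe(); print({k:s[k] for k in ('clock','tcp_pos','tool_rot','grip_width','wrist_force')})
for n in ('top','scene'):
    im=viewer.grab_frame(n); cv2.imwrite(f'pics/{n}0.png',im[:,:,::-1]); print(viewer.camera_params(n))
print(viewer.camera_params('wrist'))
E
```

```text
pics
{'clock': 0.0, 'tcp_pos': array([ 0.17754412, -0.51999501,  0.23046053]), 'tool_rot': array([-3.09743788e+00, -5.13765982e-01, -1.35333322e-04]), 'grip_width': 0.08584718154439026, 'wrist_force': array([ 0.6035046 ,  0.21763272, -0.46029076])}
{'fx': 594.8109736034014, 'fy': 594.8109736034014, 'cx': 320.0147774512545, 'cy': 234.2140230864786, 'R': array([[ 0.02159462, -0.99956711,  0.01998171],
       [-0.9956409 , -0.02331509, -0.09030843],
       [ 0.09073521, -0.01794443, -0.99571337]]), 't': array([-0.01538205,  0.50765161,  1.4814905 ])}
{'fx': 455.54859755188727, 'fy': 455.54859755188727, 'cx': 313.5501644451632, 'cy': 240.98938500991838, 'R': array([[-0.44484983,  0.89559948,  0.00319401],
       [ 0.74533466,  0.37218501, -0.55313159],
       [-0.49657313, -0.24367989, -0.83308777]]), 't': array([ 0.23332504, -0.3559977 ,  1.27645744])}
{'fx': 405.31726957038836, 'fy': 405.31726957038836, 'cx': 323.2022844716915, 'cy': 245.5869200268719, 'T_tool_cam': array([[ 5.06007284e-04, -9.46504715e-01, -3.22689586e-01,
         8.44482886e-02],
       [ 9.99999379e-01,  1.58366711e-04,  1.10357491e-03,
        -1.14505256e-03],
       [-9.93435569e-04, -3.22689944e-01,  9.46504207e-01,
        -1.42241337e-01],
       [ 0.00000000e+00,  0.00000000e+00,  0.00000000e+00,
         1.00000000e+00]])}
```

View pics/top0.png

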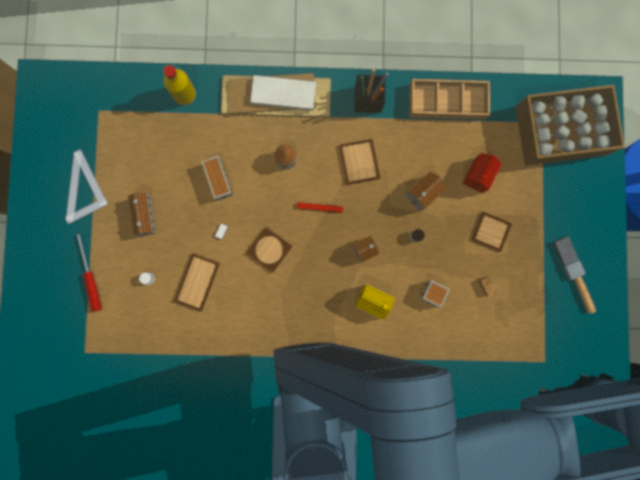

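View pics/scene0.png

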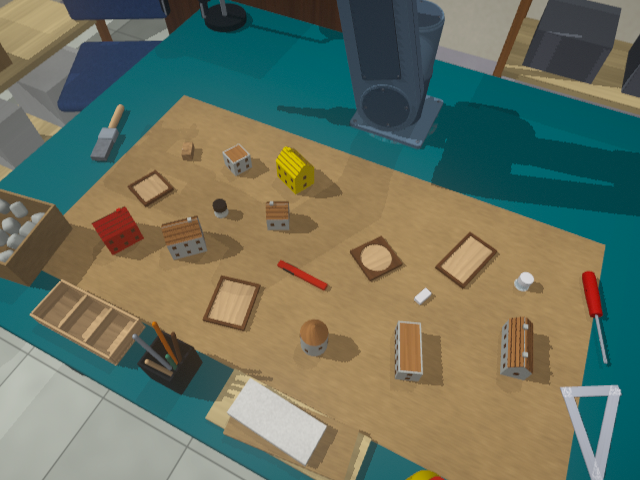

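Top view: cottage (367,249), townhouse (427,191), row house (143,213), tower (285,155). Plots: square (491,231), broad (360,160), long (197,281), round (269,249). The flat blocks are at (216,177) and (435,293). Red and yellow houses are decoys.

```bash
cat > h.py <<'E'
import numpy as np, cv2
from scipy.spatial.transform import Rotation as Ro
from station import sensors, viewer
def ray(name,uv,z,pose=None):
    c=viewer.camera_params(name); uv=np.atleast_2d(np.asarray(uv,float))
    d=np.c_[(uv[:,0]-c['cx'])/c['fx'],(uv[:,1]-c['cy'])/c['fy'],np.ones(len(uv))]
    if name=='wrist':
        R=Ro.from_rotvec(pose[1]).as_matrix(); T=c['T_tool_cam']
        D=d@(R@T[:3,:3]).T; o=R@T[:3,3]+pose[0]
    else: D=d@c['R']; o=-c['R'].T@c['t']
    return o+D*((z-o[2])/D[:,2])[:,None]
def rect(P):
    (c,(w,h),a)=cv2.minAreaRect((P[:,:2]*1000).astype(np.float32))
    if w<h: w,h,a=h,w,a+90
    return np.round(c,1),round(w,1),round(h,1),round((a+90)%180-90,1)
E
python3 - <<'E'
from h import *
im=cv2.imread('pics/top0.png'); hsv=cv2.cvtColor(im,cv2.COLOR_BGR2HSV)
dark=((hsv[...,2]<115)).astype(np.uint8)*255
dark[:, :100]=0; dark[340:]=0; dark[:115]=0
cs,_=cv2.findContours(dark,cv2.RETR_EXTERNAL,cv2.CHAIN_APPROX_NONE)
for c in cs:
    if cv2.contourArea(c)>60:
        m=c[:,0].mean(0); print(m.round(), cv2.contourArea(c), rect(ray('top',c[:,0],0.010)))
for p in [(367,249),(427,191),(143,213),(285,155),(216,177),(400,236),(330,300),(360,142)]: print(p,hsv[p[1],p[0]])
a=cv2.resize(im[130:330,110:310],(800,800))[:600]; 
def crop(x,y,w,h,k): return cv2.resize(im[y:y+h,x:x+w],None,fx=k,fy=k,interpolation=cv2.INTER_CUBIC)
cv2.imwrite('pics/c1.png',crop(120,135,200,150,4)); cv2.imwrite('pics/c2.png',crop(330,135,190,142,4))
E
```

```text
[352. 305.] 927.0 (array([325.6, -81.7]), 115.6, 91.1, -72.9)
[420. 296.] 469.0 (array([ 355.2, -256.2]), 75.9, 67.5, -73.9)
[480. 286.] 152.0 (array([ 384.7, -411.4]), 47.7, 34.4, 3.4)
[195. 282.] 1557.0 (array([380.2, 307.4]), 132.9, 79.1, -18.5)
[355. 252.] 826.5 (array([464.2, -88.1]), 126.0, 57.8, -73.5)
[410. 237.] 304.0 (array([ 506.6, -236.1]), 74.2, 34.8, -70.3)
[268. 250.] 1139.5 (array([466.4, 127.6]), 89.4, 88.2, -35.1)
[490. 231.] 1086.5 (array([ 526.7, -439.8]), 92.0, 86.6, 69.1)
[133. 221.] 760.0 (array([531.5, 479.3]), 116.9, 84.8, 33.2)
[410. 196.] 1310.5 (array([ 610.4, -232.5]), 178.3, 85.9, -68.5)
[207. 188.] 528.0 (array([635.9, 282.5]), 102.9, 85.1, 22.1)
[274. 162.] 590.0 (array([690.6, 121.7]), 99.8, 61.9, -61.5)
[358. 162.] 1443.5 (array([698.8, -97.2]), 109.3, 96.5, 12.2)
[527. 177.] 24244.0 (array([ 540.3, -397.9]), 873.8, 581.5, -88.4)
(367, 249) [ 15 153 107]
(427, 191) [ 15 150 124]
(143, 213) [ 15 174 132]
(285, 155) [ 15 163 111]
(216, 177) [ 15 180 143]
(400, 236) [ 18 136  92]
(330, 300) [ 19 146  96]
(360, 142) [ 17 148  98]
```

View pics/c1.png

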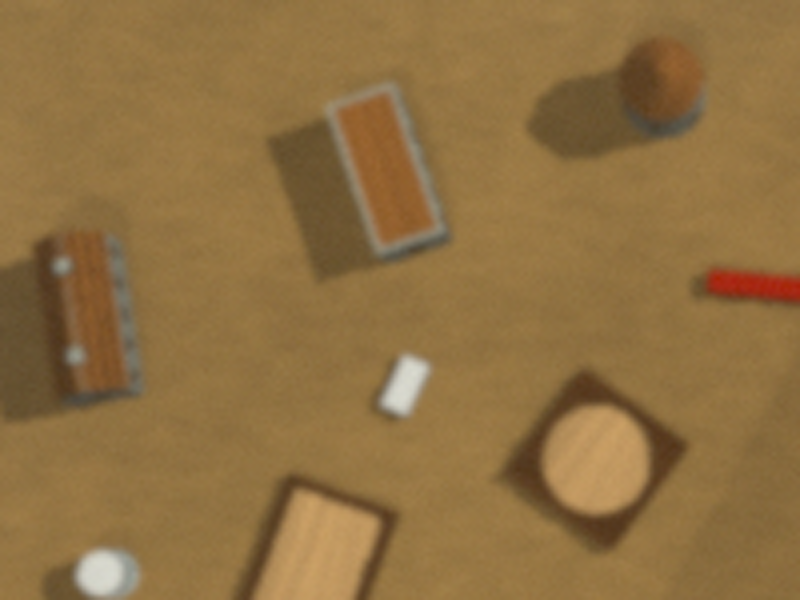

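View pics/c2.png

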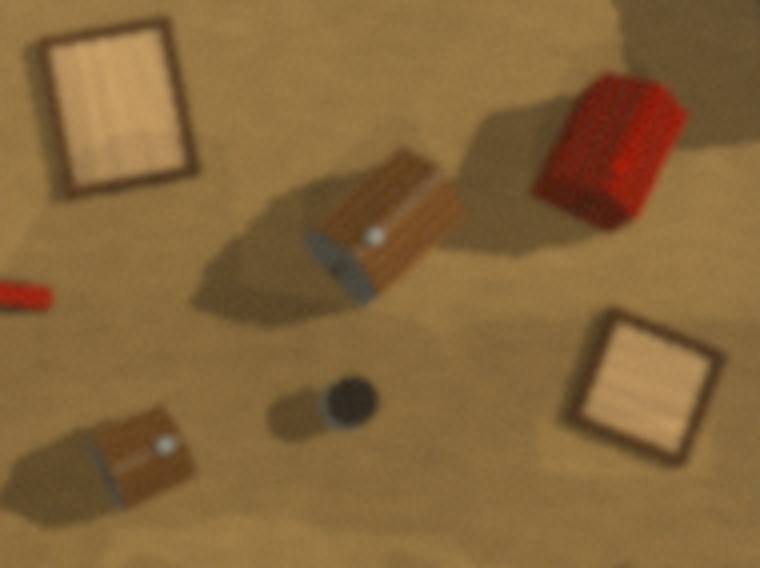

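c1: tower cone around (662,80), row-house eaves (38,245)-(105,232)-(128,388)-(68,400). c2: cottage eave corners near (90,436),(162,405),(196,470),(124,508), townhouse eaves (312,230),(405,150),(465,212),(370,300). I'll measure these, plus the pale floors.

```bash
python3 - <<'E'
from h import *
im=cv2.imread('pics/top0.png'); k=4
big=cv2.resize(im,None,fx=k,fy=k,interpolation=cv2.INTER_CUBIC)
hsv=cv2.cvtColor(big,cv2.COLOR_BGR2HSV)
f=lambda p:(np.asarray(p,float)+.5)/k-.5
def around(u,v,r,mask,z,n):
    m=np.zeros_like(mask); s=np.s_[(v-r)*k:(v+r)*k,(u-r)*k:(u+r)*k]; m[s]=mask[s]
    m=cv2.morphologyEx(m,cv2.MORPH_OPEN,np.ones((7,7)))
    cs,_=cv2.findContours(m,cv2.RETR_EXTERNAL,cv2.CHAIN_APPROX_NONE)
    c=max(cs,key=cv2.contourArea); P=ray('top',f(c[:,0]),z); print(n,rect(P), (np.array(cv2.minEnclosingCircle((P[:,:2]*1000).astype(np.float32))[0])).round(1))
V=hsv[...,2]
for n,u,v in (('sq',491,231),('broad',360,160),('long',197,281),('round',269,249)):
    print(V[v*k,u*k]); around(u,v,32,((V>(int(V[v*k,u*k])+75)//2)&(hsv[...,1]<150)).astype(np.uint8)*255,0.008,n)
    # dark frame
for n,u,v,z,r in (('cot',367,249,.04,16),('town',427,191,.056,22),('row',143,213,.04,28),('tower',285,155,.056,16)):
    around(u,v,r,((hsv[...,0]<=16)&(hsv[...,1]>110)).astype(np.uint8)*255,z,n)
for n,c,o,z in (('cot',[(90,436),(162,405),(196,470),(124,508)],(330,135),.04),('town',[(312,230),(405,150),(465,212),(370,300)],(330,135),.056),('row',[(38,245),(105,232),(128,388),(68,400)],(120,135),.04),('flatlong',[(328,105),(395,85),(447,235),(380,255)],(120,135),.045),('apex',[(664,78)]*4,(120,135),.086)):
    P=ray('top',f(np.array(c)+np.array(o)*k),z); print(n,rect(P))
E
```

```text
183
sq (array([ 529.6, -442.9]), 169.3, 164.9, -88.7) [ 529.6 -442.9]
197
broad (array([ 706.3, -102.7]), 168.5, 166.1, 1.2) [ 706.3 -102.7]
199
long (array([384.8, 305.6]), 163.2, 160.8, -88.7) [384.8 305.6]
199
round (array([470. , 126.4]), 162.9, 162.7, -88.6) [471.  126.5]
cot (array([ 474. , -118.9]), 52.3, 51.4, -64.5) [ 472.8 -118.4]
town (array([ 624.7, -271.5]), 85.3, 62.5, -47.1) [ 621.3 -269.4]
row (array([549.6, 447.9]), 104.1, 46.4, 11.6) [549.4 444.6]
tower (array([702.8,  88.1]), 53.2, 50.6, -28.0) [703.3  89.1]
cot (array([ 473.6, -118.3]), 51.0, 49.6, -63.7)
town (array([ 621.2, -266.6]), 82.2, 56.5, -46.2)
row (array([547.4, 444.1]), 99.5, 42.2, 12.6)
flatlong (array([643.5, 259. ]), 102.8, 43.6, 20.8)
apex (array([697.2,  85.7]), 0.0, 0.0, 0.0)
```

>>> jog_arm(rot=[[0,0,7],[0,0,14],[0,0,21],[0,0,28],[0,0,35],[0,0,42],[0,0,49],[0,0,56],[0,0,63],[0,0,70]], dp=[[2.6,3.2,0.2],[5.2,6.4,0.4],[7.8,9.6,0.6],[10.4,12.8,0.8],[13,16,1],[15.6,19.2,1.2],[18.2,22.4,1.4],[20.8,25.6,1.6],[23.4,28.8,1.8],[26,32,2]], hand=[0,0,0,0,0,0,0,0,0,0])

```text
clock: 0.93
tcp_pos: [0.4383, -0.1985, 0.2513]
tool_rot: [-2.237, -2.205, 0.0]
wrist_force: [0.7, -0.7, 0.5]
grip_width: 0.0853
finger_force: 0.0
```

>>> jog_arm(rot=[[0,0,7],[0,0,14],[0,0,21],[0,0,27],[0,0,27],[0,0,27],[0,0,27],[0,0,27],[0,0,27],[0,0,27]], dp=[[1,2,0],[1,4,0],[1,6,0],[1,8,0],[1,8,0],[1,8,0],[1,8,0],[1,8,0],[1,8,0],[1,8,0]], hand=[0,0,0,0,0,0,0,0,0,0])

```text
clock: 1.77
tcp_pos: [0.4476, -0.1214, 0.2512]
tool_rot: [-1.671, -2.66, 0.0]
wrist_force: [-0.7, 0.1, -0.4]
grip_width: 0.0853
finger_force: 0.0
```

```bash
cat >> h.py <<'E'
def shot(name):
    s=sensors.observe(); im=viewer.grab_frame('wrist')[:,:,::-1].copy(); cv2.imwrite(f'pics/{name}.png',im)
    R=Ro.from_rotvec(s['tool_rot']).as_matrix(); y=R[:,1]
    print('t %.2f'%s['clock'],'tcp',(1000*s['tcp_pos']).round(1),'y-axis deg %.1f'%np.degrees(np.arctan2(y[1],y[0])),'tilt',R[:2,2].round(3),'w %.1f'%(1000*s['grip_width']))
    np.savez(f'pics/{name}.npz',p=s['tcp_pos'],r=s['tool_rot']); return im,(s['tcp_pos'],s['tool_rot'])
def load(name):
    d=np.load(f'pics/{name}.npz'); return cv2.imread(f'pics/{name}.png'),(d['p'],d['r'])
E
python3 -c "
from h import *
shot('w1')"
```

```text
t 1.77 tcp [ 447.6 -121.4  251.2] y-axis deg 25.7 tilt [-0. -0.] w 85.3
```

View pics/w1.png

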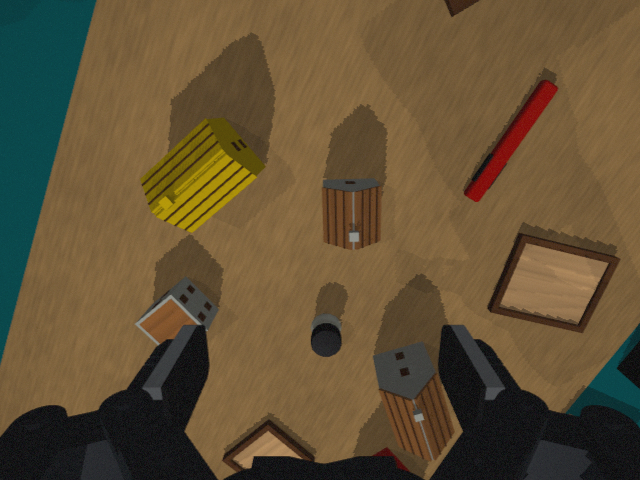

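w1 shows the cottage (352,215), its roof edges vertical in the image, the townhouse (415,410), and the broad plot (555,283).

```bash
cat >> h.py <<'E'
def holes(im,pose,thr=80,name='wrist',amin=600):
    m=(cv2.cvtColor(im,cv2.COLOR_BGR2HSV)[...,2]<thr).astype(np.uint8)*255
    cs,h=cv2.findContours(m,cv2.RETR_CCOMP,cv2.CHAIN_APPROX_NONE)
    for c,q in zip(cs,h[0]):
        if q[3]>=0 and cv2.contourArea(c)>amin:
            P=ray(name,c[:,0],0.010,pose); print('hole px',c[:,0].mean(0).round(),rect(P))
E
python3 - <<'E'
from h import *
im,p=load('w1')
for t in (80,95,110): print(t); holes(im,p,t)
print('town? top'); 
for n,c,z in (('cot',[(323,190),(380,190),(379,244),(324,244)],.04),('cotridge',[(351,186),(354,248)],.067),('townL eave',[(379,395),(402,461)],.056),('townR',[(440,375)],.056),('broad inner',[(522,242),(613,262),(580,325),(495,303)],.01)):
    P=ray('wrist',c,z,p); print(n,(P[:,:2]*1000).round(1).tolist(), rect(P) if len(P)>2 else '')
E
```

```text
80
hole px [267. 451.] (array([ 526.1, -437.2]), 70.5, 61.0, 68.4)
hole px [552. 283.] (array([700.4, -98.4]), 92.6, 75.1, 12.1)
95
hole px [267. 452.] (array([ 525.7, -439. ]), 65.9, 60.4, 68.3)
hole px [552. 284.] (array([700.5, -98.4]), 92.2, 74.3, 12.0)
110
hole px [266. 452.] (array([ 525.7, -438.8]), 65.1, 59.5, 68.9)
hole px [553. 282.] (array([700.6, -97.8]), 91.6, 73.0, 11.9)
town? top
cot [[442.0, -107.3], [487.2, -85.5], [510.2, -130.0], [464.6, -152.0]] (array([ 476.1, -118.7]), 51.5, 50.1, 25.8)
cotridge [[458.8, -89.7], [485.3, -136.0]] 
townL eave [[581.8, -267.4], [644.6, -332.1]] 
townR [[624.6, -220.2]] 
broad inner [[645.7, -73.5], [740.9, -51.2], [755.4, -124.3], [659.1, -141.9]] (array([700.1, -97.3]), 98.0, 74.6, 11.3)
```

>>> jog_arm(rot=[[0,0,0],[0,0,0],[0,0,0],[0,0,0],[0,0,0],[0,0,0],[0,0,0],[0,0,0],[0,0,0],[0,0,0]], dp=[[1.3,0.2,-4],[2.6,0.4,-8],[2.6,0.4,-11],[2.6,0.4,-14],[2.6,0.4,-17],[2.6,0.4,-20],[2.6,0.4,-22],[2.6,0.4,-23.5],[2.6,0.4,-24.3],[2.6,0.4,-24.3]], hand=[0,0,0,0,0,0,0,0,0,0], grip_force=25)

```text
clock: 2.65
tcp_pos: [0.4725, -0.1163, 0.0067]
tool_rot: [-1.668, -2.658, 0.001]
wrist_force: [-1.3, 0.5, 0.1]
grip_width: 0.0853
finger_force: 0.0
```

>>> jog_arm(rot=[[0,0,0],[0,0,0],[0,0,0],[0,0,0],[0,0,0],[0,0,0],[0,0,0],[0,0,0],[0,0,0],[0,0,0]], dp=[[0,0,0],[0,0,0],[0,0,0],[0,0,0],[0,0,0],[0,0,0],[0,0,0],[0,0,0],[0,0,0],[0,0,0]], hand=[0.3,0.5,0.7,0.9,1,1,1,1,1,1])

```text
clock: 3.48
tcp_pos: [0.4746, -0.1171, 0.0098]
tool_rot: [1.667, 2.659, 0.0]
wrist_force: [-1.6, 0.0, 6.7]
grip_width: 0.0506
finger_force: 25.2
```

>>> jog_arm(rot=[[0,0,0],[0,0,0],[0,0,0],[0,0,0],[0,0,-7],[0,0,-14],[0,0,-21],[0,0,-28],[0,0,-35],[0,0,-42]], dp=[[0,0,2],[0,0,6],[0,0,10],[0,-2,14],[0.4,-6,18],[0.8,-10,19],[1.2,-14,20],[1.6,-18,21],[2,-22,22],[2.2,-26,23]], hand=[1,1,1,1,1,1,1,1,1,1])

```text
clock: 4.32
tcp_pos: [0.4947, -0.3642, 0.2362]
tool_rot: [2.516, 1.879, 0.001]
wrist_force: [1.0, -0.5, -0.5]
grip_width: 0.0503
finger_force: 26.4
```

>>> jog_arm(rot=[[0,0,-5.5],[0,0,-5.5],[0,0,-5.5],[0,0,-5.5],[0,0,-5.5],[0,0,-5.5],[0,0,-5.5],[0,0,-5.5],[0,0,-5.5],[0,0,-5.5]], dp=[[0.2,-4,0.5],[0.4,-8,1],[0.4,-12,1],[0.4,-12.5,1],[0.4,-12.5,1],[0.4,-12.5,1],[0.4,-12.5,1],[0.4,-12.5,1],[0.4,-12.5,1],[0.4,-12.5,1]], hand=[1,1,1,1,1,1,1,1,1,1])

```text
clock: 5.15
tcp_pos: [0.4992, -0.4863, 0.2455]
tool_rot: [2.598, 1.766, 0.0]
wrist_force: [0.4, -0.3, -0.5]
grip_width: 0.0507
finger_force: 26.4
```

```bash
python3 -c "
from h import *
im,p=shot('w2')
for t in (80,95): holes(im,p,t)"
```

```text
t 5.15 tcp [ 499.2 -486.3  245.5] y-axis deg -21.6 tilt [ 0. -0.] w 50.7
hole px [361. 425.] (array([ 443.5, -751.3]), 89.8, 20.6, 69.4)
hole px [263. 412.] (array([ 348.1, -688.1]), 134.6, 15.9, 69.6)
hole px [323. 412.] (array([ 411.8, -708. ]), 162.4, 49.7, 79.0)
hole px [387. 405.] (array([ 484.2, -733.7]), 171.8, 36.7, 69.3)
hole px [336. 144.] (array([ 529.1, -442.5]), 67.8, 66.3, -21.6)
hole px [363. 433.] (array([ 441.2, -758.6]), 74.3, 19.0, 69.9)
hole px [385. 433.] (array([ 469.5, -768.2]), 94.2, 32.0, 70.8)
hole px [508.  62.] (array([ 691.5, -432.2]), 93.7, 10.0, -26.1)
hole px [516.  49.] (array([ 699.6, -424.2]), 96.2, 10.4, -26.1)
```

View pics/w2.png

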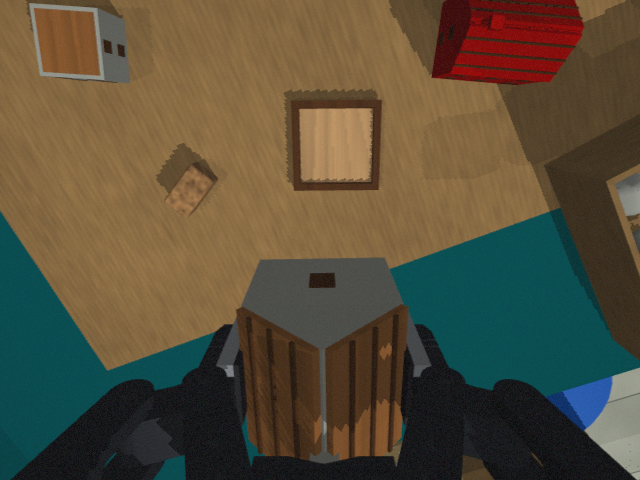

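w2: square floor at (336,144), held cottage straight, its lower front edge (260,259)-(386,258).

```bash
cat >> h.py <<'E'
def intool(uv,zbelow,pose):
    "points in tool x,y at height TCP z - zbelow"
    P=ray('wrist',uv,pose[0][2]-zbelow,pose); return ((P-pose[0])@Ro.from_rotvec(pose[1]).as_matrix()[:,:2]*1000).round(1)
E
python3 -c "
from h import *
im,p=load('w2')
print(intool([(260,259),(386,258)],.0085,p).tolist(), intool([(323,350)],.0085-.067,p).tolist())"
```

```text
[[27.7, -24.6], [28.1, 25.4]] [[29.8, 0.4]]
```

>>> jog_arm(rot=[[0,0,0],[0,0,0],[0,0,0],[0,0,0],[0,0,0],[0,0,0],[0,0,0],[0,0,0],[0,0,0],[0,0,0]], dp=[[1.5,2,-2],[2.9,4.1,-4],[2.9,4.1,-8],[2.9,4.1,-12],[2.9,4.1,-16],[2.9,4.1,-19],[2.9,4.1,-21],[2.9,4.1,-22],[2.9,4.1,-22.5],[2.9,4.1,-22.8]], hand=[1,1,1,1,1,1,1,1,1,1])

```text
clock: 6.03
tcp_pos: [0.5281, -0.4467, 0.017]
tool_rot: [2.599, 1.764, 0.0]
wrist_force: [0.5, 0.4, 0.3]
grip_width: 0.0504
finger_force: 26.4
```

>>> jog_arm(rot=[[0,0,0],[0,0,0],[0,0,0],[0,0,0],[0,0,0],[0,0,0],[0,0,0],[0,0,0],[0,0,0],[0,0,0]], dp=[[0,0,0],[0,0,-0.1],[0,0,-0.2],[0,0,-0.2],[0,0,-0.2],[0,0,-0.2],[0,0,-0.2],[0,0,-0.2],[0,0,-0.2],[0,0,-0.2]], hand=[1,1,1,1,1,1,1,1,1,1])

```text
clock: 6.87
tcp_pos: [0.5282, -0.447, 0.0159]
tool_rot: [2.598, 1.764, 0.0]
wrist_force: [-0.4, 0.9, 6.0]
grip_width: 0.0506
finger_force: 26.6
```

>>> jog_arm(rot=[[0,0,0],[0,0,0],[0,0,0],[0,0,0],[0,0,0],[0,0,0],[0,0,0],[0,0,0],[0,0,0],[0,0,0]], dp=[[0,0,0],[0,0,0],[0,0,0],[0,0,0],[0,0,0],[0,0,1],[0,0,4],[0,0,8],[0,0,12],[0,0,16]], hand=[0.4,0.3,0.2,0,0,0,0,0,0,0])

```text
clock: 7.7
tcp_pos: [0.5274, -0.4462, 0.1769]
tool_rot: [-2.599, -1.764, 0.0]
wrist_force: [0.7, -0.9, 0.9]
grip_width: 0.0854
finger_force: 0.0
```

>>> jog_arm(rot=[[0,0,7],[0,0,14],[0,0,21],[0,0,28],[0,0,35],[0,0,42],[0,0,49],[0,0,56],[0,0,63],[0,0,64.6]], dp=[[1,1,3],[2.4,3,6],[4,5.5,7.5],[5.6,8,7.5],[7.2,10.5,7.5],[8.8,13,7.5],[10.4,15,7.5],[11.2,15.7,7.5],[11.2,15.7,7.5],[11.2,15.7,7.5]], hand=[0,0,0,0,0,0,0,0,0,0])

```text
clock: 8.53
tcp_pos: [0.6404, -0.2881, 0.2504]
tool_rot: [1.242, 2.885, -0.0]
wrist_force: [-0.1, 0.4, 1.0]
grip_width: 0.0854
finger_force: 0.0
```

>>> jog_arm(rot=[[0,0,0],[0,0,0],[0,0,0],[0,0,0],[0,0,0],[0,0,0],[0,0,0],[0,0,0],[0,0,0],[0,0,0]], dp=[[0,0,0],[0,0,0],[0,0,0],[0,0,0],[0,0,0],[0,0,0],[0,0,0],[0,0,0],[0,0,0],[0,0,0]], hand=[0,0,0,0,0,0,0,0,0,0])

```text
clock: 9.37
tcp_pos: [0.6397, -0.2895, 0.2497]
tool_rot: [-1.254, -2.88, -0.0]
wrist_force: [0.4, -0.0, -0.5]
grip_width: 0.0856
finger_force: 0.0
```

```bash
python3 -c "
from h import *
im,p=shot('w3')
holes(im,p,90)
t=viewer.grab_frame('top')[:,:,::-1]; s=viewer.grab_frame('scene')[:,:,::-1]
cv2.imwrite('pics/w3v.png',np.hstack([cv2.resize(im,(480,360)),cv2.resize(s[120:260,80:267],(320,240)).repeat(1,0) if 0 else cv2.copyMakeBorder(cv2.resize(s[130:250,90:250],(320,240)),0,120,0,0,cv2.BORDER_CONSTANT)]))"
```

```text
t 9.37 tcp [ 639.7 -289.5  249.7] y-axis deg 42.9 tilt [-0.  0.] w 85.6
hole px [138. 224.] (array([ 528.7, -443.5]), 70.1, 67.4, 69.6)
hole px [519.  90.] (array([ 701.8, -100.3]), 92.6, 74.1, 12.0)
```

View pics/w3v.png

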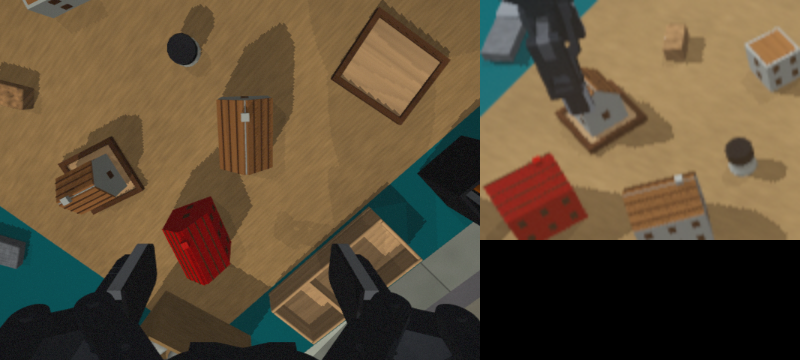

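Cottage sits inside the square rim. Townhouse roof in full-size w3 pixels: eave corners ≈ (292,131),(363,129),(363,227),(292,225).

```bash
python3 - <<'E'
from h import *
im,p=load('w3')
hsv=cv2.cvtColor(im,cv2.COLOR_BGR2HSV); m=np.zeros(im.shape[:2],np.uint8)
s=np.s_[115:245,275:380]; m[s]=((hsv[s][...,0]<15)&(hsv[s][...,1]>90))*255
m=cv2.morphologyEx(m,cv2.MORPH_CLOSE,np.ones((7,7))); m=cv2.morphologyEx(m,cv2.MORPH_OPEN,np.ones((7,7)))
cs,_=cv2.findContours(m,0,1); c=max(cs,key=cv2.contourArea)[:,0]
print(cv2.boundingRect(c), rect(ray('wrist',c,.056,p)))
for r in range(125,240,10):
    k=np.flatnonzero(m[r]); print(r,k[:1],k[-1:],end=' ')
P=ray('wrist',[(292,131),(363,129),(363,227),(292,225)],.056,p); print((P*1000).round(1).tolist(),rect(P))
P=ray('wrist',[(329,129),(328,234)],.087,p); print((P*1000).round(1).tolist(), P.mean(0))
cv2.imwrite('pics/w3c.png',cv2.resize(im[110:250,260:400],None,fx=4,fy=4))
E
```

```text
(289, 128, 75, 105) (array([ 626.3, -268.3]), 86.7, 60.3, -45.7)
125 [] [] 135 [289] [363] 145 [289] [363] 155 [290] [363] 165 [290] [363] 175 [291] [363] 185 [291] [363] 195 [292] [363] 205 [292] [363] 215 [293] [362] 225 [297] [355] 235 [] [] [[577.8, -257.4, 56.0], [618.3, -217.7, 56.0], [675.5, -275.4, 56.0], [629.6, -315.8, 56.0]] (array([ 625.7, -265.3]), 81.2, 61.2, -48.5)
[[597.1, -235.4, 87.0], [651.0, -293.8, 87.0]] [ 0.62406914 -0.26459824  0.087     ]
```

View pics/w3c.png

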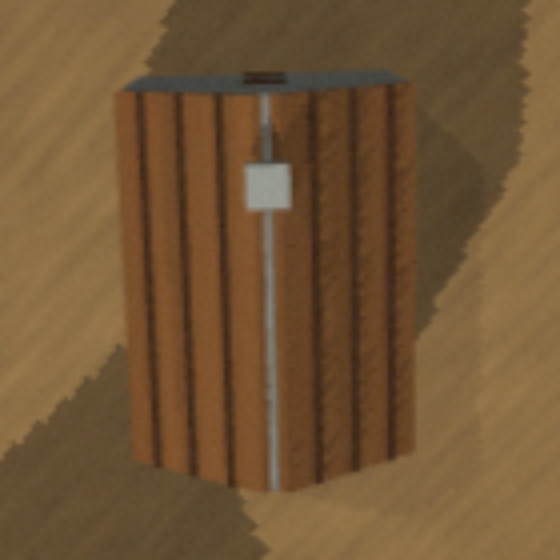

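Close-up: ridge (326,133.5)-(329,232.5), eaves (289,133)-(293.5,225) and (363.5,131)-(363.5,223.5).

```bash
python3 - <<'E'
from h import *
im,p=load('w3')
P=ray('wrist',[(289,133),(363.5,131),(363.5,223.5),(293.5,225)],.056,p)*1000; print(P.mean(0),[np.linalg.norm(P[i]-P[i-1]).round(1) for i in range(4)],rect(P/1000))
P=ray('wrist',[(326,133.5),(329,232.5)],.087,p)*1000; d=P[1]-P[0]; print(P.mean(0),np.linalg.norm(d),np.degrees(np.arctan2(d[1],d[0])))
E
```

```text
[ 625.22137304 -266.65470116   56.        ] [np.float64(76.5), np.float64(59.6), np.float64(76.7), np.float64(60.2)] (array([ 625.3, -266.5]), 76.7, 60.2, -45.7)
[ 624.2143081  -265.76912073   87.        ] 75.18423941947957 -45.11325731812429
```

>>> jog_arm(rot=[[0,0,1.6],[0,0,1.6],[0,0,1.6],[0,0,1.6],[0,0,1.6],[0,0,1.6],[0,0,1.6],[0,0,1.6],[0,0,1.6],[0,0,1.6]], dp=[[-1,1.5,-3],[-1.5,2.3,-6],[-1.5,2.3,-10],[-1.5,2.3,-13],[-1.5,2.3,-16],[-1.5,2.3,-19],[-1.5,2.3,-21],[-1.5,2.3,-22.2],[-1.5,2.3,-22.7],[-1.5,2.3,-22.7]], hand=[0,0,0,0,0,0,0,0,0,0], grip_force=30)

```text
clock: 10.35
tcp_pos: [0.6244, -0.2663, 0.0219]
tool_rot: [-1.213, -2.896, -0.0]
wrist_force: [0.6, 0.6, 1.1]
grip_width: 0.0855
finger_force: 0.0
```

>>> jog_arm(rot=[[0,0,0],[0,0,0],[0,0,0],[0,0,0],[0,0,0],[0,0,0],[0,0,0],[0,0,0],[0,0,0],[0,0,0]], dp=[[0,0,0],[0,0,0],[0,0,0],[0,0,0],[0,0,0],[0,0,0],[0,0,0],[0,0,0],[0,0,0],[0,0,0]], hand=[0.3,0.5,0.7,0.9,1,1,1,1,1,1])

```text
clock: 11.18
tcp_pos: [0.6259, -0.2673, 0.0252]
tool_rot: [1.212, 2.894, -0.001]
wrist_force: [-0.2, 0.4, 5.3]
grip_width: 0.0581
finger_force: 31.5
```

>>> jog_arm(rot=[[0,0,0],[0,0,0],[0,0,7],[0,0,14],[0,0,21],[0,0,28],[0,0,35],[0,0,42],[0,0,49],[0,0,56]], dp=[[0,0,3],[0,0,7],[0,0,10],[1,3,13],[2.5,6,15],[4,9,17],[5.5,12,19],[7,15,20.5],[9.5,16.8,22],[9.5,16.8,22]], hand=[1,1,1,1,1,1,1,1,1,1])

```text
clock: 12.02
tcp_pos: [0.7242, -0.0933, 0.2475]
tool_rot: [-0.305, 3.117, -0.001]
wrist_force: [-0.8, -0.6, -1.0]
grip_width: 0.0579
finger_force: 32.7
```

>>> jog_arm(rot=[[0,0,1.4],[0,0,1.4],[0,0,1.4],[0,0,1.4],[0,0,1.4],[0,0,1.4],[0,0,1.4],[0,0,1.4],[0,0,1.4],[0,0,1.4]], dp=[[0,0,0],[0,0,0],[0,0,0],[0,0,0],[0,0,0],[0,0,0],[0,0,0],[0,0,0],[0,0,0],[0,0,0]], hand=[1,1,1,1,1,1,1,1,1,1])

```text
clock: 12.85
tcp_pos: [0.7197, -0.0986, 0.2428]
tool_rot: [-0.326, 3.125, -0.0]
wrist_force: [0.3, 0.4, -1.2]
grip_width: 0.0582
finger_force: 32.7
```

```bash
python3 -c "
from h import *
im,p=shot('w4')
holes(im,p,90)"
```

```text
t 12.85 tcp [719.7 -98.6 242.8] y-axis deg 101.9 tilt [ 0. -0.] w 58.2
hole px [534. 368.] (array([869.8, 163. ]), 201.5, 100.2, -89.8)
hole px [498. 337.] (array([828.4, 114.6]), 172.4, 17.5, -89.9)
hole px [326. 329.] (array([856.2, -65.3]), 56.2, 18.2, 12.5)
hole px [310. 357.] (array([884.4, -70.4]), 126.3, 54.9, 13.5)
hole px [274. 330.] (array([ 866.3, -119.6]), 99.9, 25.6, 10.3)
hole px [249. 320.] (array([ 861.8, -146.4]), 106.6, 21.4, 11.1)
hole px [325. 172.] (array([ 696. , -100.5]), 78.9, 75.7, 12.0)
```

View pics/w4.png

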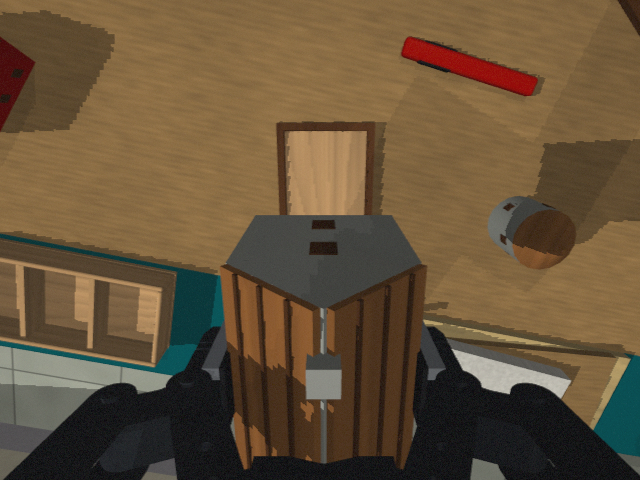

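w4: plot near edge at row 130, held townhouse's lower front edge (256,216)-(390,216).

```bash
python3 -c "
from h import *
im,p=load('w4')
print(intool([(256,216),(390,216)],.024,p).tolist(), intool([(323.5,308)],.024-.087,p).tolist())"
```

```text
[[38.3, -27.2], [38.3, 29.4]] [[40.2, 1.3]]
```

>>> jog_arm(rot=[[0,0,0],[0,0,0],[0,0,0],[0,0,0],[0,0,0],[0,0,0],[0,0,0],[0,0,0],[0,0,0],[0,0,0]], dp=[[-1,0,-2],[-1.7,0,-4],[-1.7,0,-8],[-1.7,0,-12],[-1.7,0,-15],[-1.7,0,-18],[-1.7,0,-19.5],[-1.7,0,-20.4],[-1.7,0,-20.9],[-1.7,0,-21.1]], hand=[1,1,1,1,1,1,1,1,1,1])

```text
clock: 13.73
tcp_pos: [0.703, -0.0985, 0.0317]
tool_rot: [-0.327, 3.124, -0.0]
wrist_force: [-0.1, -0.1, -0.2]
grip_width: 0.0579
finger_force: 32.7
```

>>> jog_arm(rot=[[0,0,0],[0,0,0],[0,0,0],[0,0,0],[0,0,0],[0,0,0],[0,0,0],[0,0,0],[0,0,0],[0,0,0]], dp=[[0,0,-0.1],[0,0,-0.2],[0,0,-0.2],[0,0,-0.2],[0,0,-0.2],[0,0,-0.2],[0,0,-0.2],[0,0,-0.2],[0,0,-0.2],[0,0,-0.2]], hand=[1,1,1,1,1,1,1,1,1,1])

```text
clock: 14.57
tcp_pos: [0.7038, -0.0989, 0.0313]
tool_rot: [-0.326, 3.122, -0.002]
wrist_force: [0.0, -0.1, 5.7]
grip_width: 0.0582
finger_force: 32.9
```

>>> jog_arm(rot=[[0,0,0],[0,0,0],[0,0,0],[0,0,0],[0,0,0],[0,0,0],[0,0,0],[0,0,0],[0,0,0],[0,0,0]], dp=[[0,0,0],[0,0,0],[0,0,0],[0,0,0],[0,0,0],[0,0,1],[0,0,4],[0,0,8],[0,0,12],[0,0,16]], hand=[0.4,0.3,0.2,0,0,0,0,0,0,0])

```text
clock: 15.4
tcp_pos: [0.7022, -0.0983, 0.1918]
tool_rot: [0.327, -3.124, -0.001]
wrist_force: [1.3, -0.1, 0.2]
grip_width: 0.0849
finger_force: 0.0
```

>>> jog_arm(rot=[[0,0,0],[0,0,0],[0,0,0],[0,0,0],[0,0,0],[0,0,0],[0,0,0],[0,0,0],[0,0,0],[0,0,0]], dp=[[0,1,3],[0,4,6],[0,8,6],[0,12,6],[0,15,6],[0,18,6],[0,18,6],[0,18,6],[0,18,6],[0,18,6]], hand=[0,0,0,0,0,0,0,0,0,0])

```text
clock: 16.23
tcp_pos: [0.7028, 0.0802, 0.25]
tool_rot: [0.325, -3.125, 0.001]
wrist_force: [0.1, -0.2, -0.3]
grip_width: 0.0852
finger_force: 0.0
```

```bash
python3 -c "
from h import *
im,p=shot('w5')
holes(im,p,90)"
```

```text
t 16.23 tcp [702.8  80.2 250. ] y-axis deg 101.9 tilt [ 0.    -0.001] w 85.2
hole px [415. 432.] (array([954.7, 246.3]), 104.4, 23.2, -89.9)
hole px [315. 441.] (array([995.8, 135.9]), 117.7, 60.7, -89.7)
hole px [231. 433.] (array([1005.7,   27.8]), 100.0, 80.4, 90.0)
hole px [324. 417.] (array([954.9, 136. ]), 117.6, 23.3, -89.9)
hole px [237. 402.] (array([955. ,  32.9]), 89.1, 23.7, 89.4)
hole px [ 90. 400.] (array([ 986.1, -131.6]), 71.1, 33.1, -63.5)
hole px [542. 390.] (array([871.8, 367.5]), 87.3, 27.5, 51.6)
hole px [330. 345.] (array([880. , 121.7]), 283.0, 120.3, -90.0)
hole px [150. 141.] (array([702.1, -97.7]), 92.3, 74.1, 12.0)
```

View pics/w5.png

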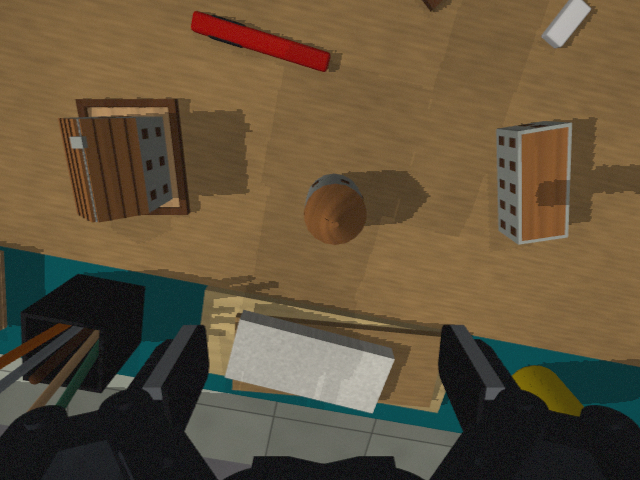

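w5: townhouse sits inside its rim. Tower cone disc around (335,212), radius ≈31, apex about (333,217).

```bash
python3 - <<'E'
from h import *
im,p=load('w5')
hsv=cv2.cvtColor(im,cv2.COLOR_BGR2HSV); m=np.zeros(im.shape[:2],np.uint8)
s=np.s_[165:255,295:375]; m[s]=((hsv[s][...,0]<15)&(hsv[s][...,1]>90))*255
m=cv2.morphologyEx(m,cv2.MORPH_CLOSE,np.ones((5,5))); m=cv2.morphologyEx(m,cv2.MORPH_OPEN,np.ones((5,5)))
cs,_=cv2.findContours(m,0,1); c=max(cs,key=cv2.contourArea)[:,0]
P=ray('wrist',c,.056,p); print(cv2.boundingRect(c),rect(P),cv2.minEnclosingCircle((P[:,:2]*1000).astype(np.float32)))
print((ray('wrist',[(333,217)],.086,p)*1000).round(1))
E
```

```text
(304, 181, 65, 64) (array([704.6,  91.8]), 53.2, 53.0, -60.0) ((703.1253051757812, 92.0986557006836), 28.278385162353516)
[[699.8  88.4  86. ]]
```

>>> jog_arm(rot=[[0,0,0],[0,0,0],[0,0,0],[0,0,0],[0,0,0],[0,0,0],[0,0,0],[0,0,0],[0,0,0],[0,0,0]], dp=[[0,1.1,-3],[0,1.1,-6],[0,1.1,-10],[0,1.1,-13],[0,1.1,-16],[0,1.1,-19],[0,1.1,-21],[0,1.1,-22.5],[0,1.1,-23],[0,1.1,-23]], hand=[0,0,0,0,0,0,0,0,0,0])

```text
clock: 17.12
tcp_pos: [0.7017, 0.0912, 0.0179]
tool_rot: [0.324, -3.121, -0.001]
wrist_force: [0.2, 0.3, 0.8]
grip_width: 0.0855
finger_force: 0.0
```

>>> jog_arm(rot=[[0,0,0],[0,0,0],[0,0,0],[0,0,0],[0,0,0],[0,0,0],[0,0,0],[0,0,0],[0,0,0],[0,0,0]], dp=[[0,0,0],[0,0,0],[0,0,0],[0,0,0],[0,0,0],[0,0,0],[0,0,0],[0,0,0],[0,0,0],[0,0,0]], hand=[0.3,0.5,0.7,0.9,1,1,1,1,1,1])

```text
clock: 17.95
tcp_pos: [0.7041, 0.0923, 0.0218]
tool_rot: [-0.326, 3.121, -0.001]
wrist_force: [0.2, -0.6, 7.4]
grip_width: 0.0536
finger_force: 32.1
```

>>> jog_arm(rot=[[0,0,0],[0,0,0],[0,0,0],[0,0,0],[0,0,0],[0,0,0],[0,0,0],[0,0,0],[0,0,0],[0,0,0]], dp=[[0,0,3],[0,0,7],[0,0,11],[-2,0.5,14],[-5,1,17],[-8,2,19],[-11.5,3,21],[-15,3.5,22],[-18,4.3,22.8],[-20,4.3,22.8]], hand=[1,1,1,1,1,1,1,1,1,1])

```text
clock: 18.78
tcp_pos: [0.5003, 0.137, 0.2502]
tool_rot: [-0.329, 3.121, 0.001]
wrist_force: [-0.2, 0.1, -1.1]
grip_width: 0.0532
finger_force: 32.0
```

>>> jog_arm(rot=[[0,0,0],[0,0,0],[0,0,0],[0,0,0],[0,0,0],[0,0,0],[0,0,0],[0,0,0],[0,0,0],[0,0,0]], dp=[[0,0,0],[0,0,0],[0,0,0],[0,0,0],[0,0,0],[0,0,0],[0,0,0],[0,0,0],[0,0,0],[0,0,0]], hand=[1,1,1,1,1,1,1,1,1,1])

```text
clock: 19.62
tcp_pos: [0.5028, 0.1355, 0.2477]
tool_rot: [0.327, -3.124, -0.0]
wrist_force: [-0.4, -0.1, -0.4]
grip_width: 0.0533
finger_force: 32.0
```

```bash
python3 -c "
from h import *
im,p=shot('w6')
holes(im,p,90)"
```

```text
t 19.62 tcp [502.8 135.5 247.7] y-axis deg 101.9 tilt [-0. -0.] w 53.3
hole px [383. 441.] (array([776.6, 274.2]), 110.7, 66.0, -28.6)
hole px [261. 432.] (array([794.6, 119.5]), 89.9, 42.7, 51.2)
hole px [ 81. 317.] (array([700.9, -97.2]), 91.3, 74.3, 12.2)
hole px [321. 160.] (array([468.1, 127.4]), 70.2, 70.0, -32.3)
hole px [540. 104.] (array([383. , 306.2]), 116.3, 60.6, -18.6)
```

View pics/w6.png

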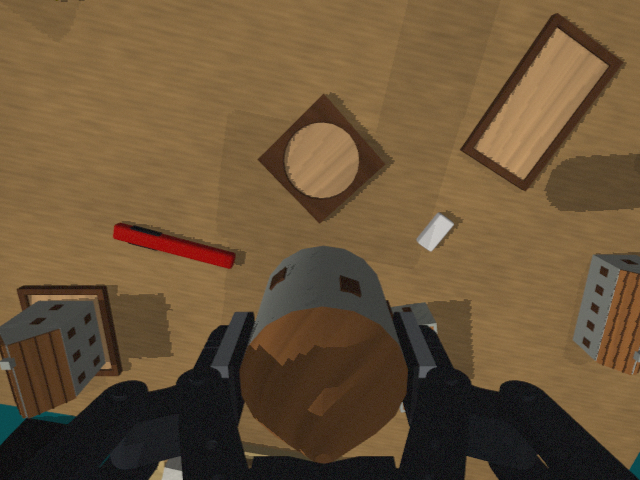

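w6: round floor centre (321,160), long floor (540,104). The held tower's lower front edge is at (322,246), apex ≈(322,462).

```bash
python3 -c "
from h import *
im,p=load('w6')
print(intool([(322,246)],.0205,p), intool([(322,462)],.0205-.086,p), intool([(241,372),(408,372)],.0205-.056,p))"
```

```text
[[26.1  0.7]] [[-0.3  1. ]] [[  3.7 -24.3]
 [  3.8  27.6]]
```

>>> jog_arm(rot=[[0,0,0],[0,0,0],[0,0,0],[0,0,0],[0,0,0],[0,0,0],[0,0,0],[0,0,0],[0,0,0],[0,0,0]], dp=[[-2,-0.5,-2],[-3.5,-0.8,-4],[-3.5,-0.8,-8],[-3.5,-0.8,-12],[-3.5,-0.8,-15],[-3.5,-0.8,-18],[-3.5,-0.8,-20],[-3.5,-0.8,-21],[-3.5,-0.8,-21.5],[-3.5,-0.8,-21.8]], hand=[1,1,1,1,1,1,1,1,1,1])

```text
clock: 20.5
tcp_pos: [0.4681, 0.1275, 0.0298]
tool_rot: [-0.327, 3.124, -0.0]
wrist_force: [-0.5, 0.5, -1.5]
grip_width: 0.0532
finger_force: 32.0
```

>>> jog_arm(rot=[[0,0,0],[0,0,0],[0,0,0],[0,0,0],[0,0,0],[0,0,0],[0,0,0],[0,0,0],[0,0,0],[0,0,0]], dp=[[0,0,-0.1],[0,0,-0.2],[0,0,-0.2],[0,0,-0.2],[0,0,-0.2],[0,0,-0.2],[0,0,-0.2],[0,0,-0.2],[0,0,-0.2],[0,0,-0.2]], hand=[1,1,1,1,1,1,1,1,1,1])

```text
clock: 21.33
tcp_pos: [0.4678, 0.1275, 0.0279]
tool_rot: [-0.327, 3.124, -0.0]
wrist_force: [-0.5, -0.4, 0.7]
grip_width: 0.0534
finger_force: 32.0
```

>>> jog_arm(rot=[[0,0,0],[0,0,0],[0,0,0],[0,0,0],[0,0,0],[0,0,0],[0,0,0],[0,0,0],[0,0,0],[0,0,0]], dp=[[0,0,-0.1],[0,0,-0.2],[0,0,-0.2],[0,0,-0.2],[0,0,-0.2],[0,0,-0.2],[0,0,-0.2],[0,0,2],[0,0,6],[0,0,10]], hand=[1,1,0.4,0.3,0.2,0,0,0,0,0])

```text
clock: 22.17
tcp_pos: [0.4661, 0.1274, 0.1274]
tool_rot: [0.326, -3.12, -0.001]
wrist_force: [1.0, 0.0, -0.5]
grip_width: 0.0855
finger_force: 0.0
```

>>> jog_arm(rot=[[0,0,0],[0,0,0],[0,0,0],[0,0,0],[0,0,0],[0,0,0],[0,0,0],[0,0,0],[0,0,0],[0,0,0]], dp=[[0,0,4],[1,3,7],[2,7,10],[3,11,12],[4,15,12],[5,19,12],[6,23,12],[7,27,12],[8,31,12],[8,31,12]], hand=[0,0,0,0,0,0,0,0,0,0])

```text
clock: 23.0
tcp_pos: [0.5474, 0.443, 0.2457]
tool_rot: [0.332, -3.123, -0.003]
wrist_force: [-1.0, -0.6, -1.0]
grip_width: 0.0853
finger_force: 0.0
```

>>> jog_arm(rot=[[0,0,0],[0,0,0],[0,0,0],[0,0,0],[0,0,0],[0,0,0],[0,0,0],[0,0,0],[0,0,0],[0,0,0]], dp=[[0,0,0],[0,0,0],[0,0,0],[0,0,0],[0,0,0],[0,0,0],[0,0,0],[0,0,0],[0,0,0],[0,0,0]], hand=[0,0,0,0,0,0,0,0,0,0])

```text
clock: 23.83
tcp_pos: [0.5478, 0.4374, 0.2479]
tool_rot: [-0.326, 3.124, 0.0]
wrist_force: [-0.3, 0.1, -0.4]
grip_width: 0.0856
finger_force: 0.0
```

```bash
python3 -c "
from h import *
im,p=shot('w7')
holes(im,p,90)"
```

```text
t 23.83 tcp [547.8 437.4 247.9] y-axis deg 101.9 tilt [0. 0.] w 85.6
```

View pics/w7.png

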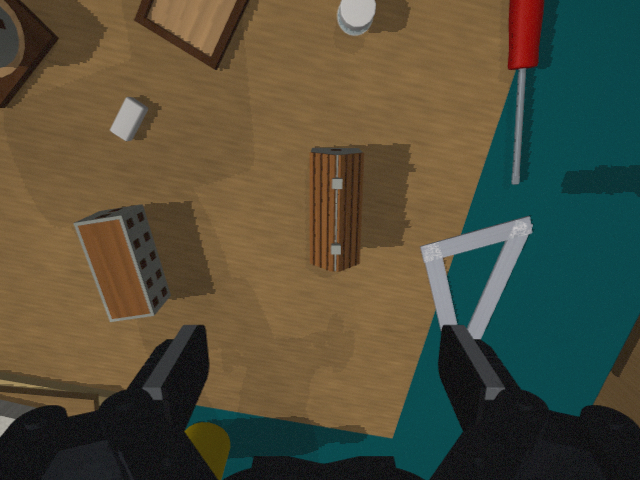

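w7: row house at (337,210), eaves ≈ (312,152)-(313,267) and (362,152)-(359,266), ridge (338,153)-(336,271).

```bash
python3 - <<'E'
from h import *
im,p=load('w7')
P=ray('wrist',[(312,153),(362,153),(359.5,266),(313.5,267)],.04,p)*1000; print(P.mean(0),[np.linalg.norm(P[i]-P[i-1]).round(1) for i in range(4)],rect(P/1000))
P=ray('wrist',[(338,153.5),(336,271.5)],.064,p)*1000; d=P[1]-P[0]; print(P.mean(0),np.linalg.norm(d),np.degrees(np.arctan2(d[1],d[0])))
im6,p6=load('w6'); holes(im6,p6,80)
E
```

```text
[551.02339594 451.32191315  40.        ] [np.float64(103.8), np.float64(42.3), np.float64(102.7), np.float64(42.7)] (array([551.2, 451.4]), 103.8, 42.7, 12.2)
[547.75021395 450.02831037  64.        ] 100.45370075296634 11.637759294844882
hole px [381. 441.] (array([778.2, 273.1]), 113.8, 67.0, -29.3)
hole px [262. 434.] (array([797. , 121.9]), 96.4, 44.2, 51.6)
hole px [334. 394.] (array([721.8, 190.9]), 66.3, 23.2, -28.1)
hole px [321. 160.] (array([468.3, 127.2]), 70.8, 70.0, -32.3)
hole px [538. 107.] (array([385.8, 305.2]), 122.4, 60.9, -18.5)
```

>>> jog_arm(rot=[[0,0,0],[0,0,0],[0,0,0],[0,0,0],[0,0,0],[0,0,0],[0,0,0],[0,0,0],[0,0,0],[0,0,0]], dp=[[0.1,1,-3],[0.1,1.3,-6],[0.1,1.3,-10],[0.1,1.3,-13],[0.1,1.3,-16],[0.1,1.3,-19],[0.1,1.3,-21.5],[0.1,1.3,-23.3],[0.1,1.3,-24.1],[0.1,1.3,-24.1]], hand=[0,0,0,0,0,0,0,0,0,0])

```text
clock: 24.72
tcp_pos: [0.5473, 0.4497, 0.0041]
tool_rot: [0.326, -3.12, 0.003]
wrist_force: [-0.5, -0.9, -1.2]
grip_width: 0.0855
finger_force: 0.0
```

>>> jog_arm(rot=[[0,0,0],[0,0,0],[0,0,0],[0,0,0],[0,0,0],[0,0,0],[0,0,0],[0,0,0],[0,0,0],[0,0,0]], dp=[[0,0,0],[0,0,0],[0,0,0],[0,0,0],[0,0,0],[0,0,0],[0,0,0],[0,0,0],[0,0,0],[0,0,0]], hand=[0.3,0.5,0.7,0.9,1,1,1,1,1,1])

```text
clock: 25.55
tcp_pos: [0.5499, 0.4511, 0.0091]
tool_rot: [-0.326, 3.121, 0.002]
wrist_force: [-0.2, -0.9, 6.0]
grip_width: 0.0442
finger_force: 29.9
```

>>> jog_arm(rot=[[0,0,0],[0,0,0],[0,0,-5],[0,0,-10],[0,0,-15],[0,0,-20],[0,0,-25],[0,0,-30.5],[0,0,-30.5],[0,0,-30.5]], dp=[[0,0,3],[0,0,7],[0,0,11],[-2,-3,14],[-4,-6,17],[-6,-9,20],[-8,-12,22],[-10,-15,23],[-10.7,-16.5,24],[-10.7,-16.5,24]], hand=[1,1,1,1,1,1,1,1,1,1])

```text
clock: 26.38
tcp_pos: [0.4403, 0.2826, 0.2508]
tool_rot: [0.509, 3.096, 0.001]
wrist_force: [-0.4, 0.3, -0.4]
grip_width: 0.0443
finger_force: 31.0
```

>>> jog_arm(rot=[[0,0,0],[0,0,0],[0,0,0],[0,0,0],[0,0,0],[0,0,0],[0,0,0],[0,0,0],[0,0,0],[0,0,0]], dp=[[0,0,0],[0,0,0],[0,0,0],[0,0,0],[0,0,0],[0,0,0],[0,0,0],[0,0,0],[0,0,0],[0,0,0]], hand=[1,1,1,1,1,1,1,1,1,1])

```text
clock: 27.22
tcp_pos: [0.4417, 0.2855, 0.2467]
tool_rot: [-0.507, -3.1, 0.0]
wrist_force: [0.7, 0.3, -0.9]
grip_width: 0.0441
finger_force: 31.0
```

```bash
python3 -c "
from h import *
im,p=shot('w8')
holes(im,p,90)"
```

```text
t 27.22 tcp [441.7 285.5 246.7] y-axis deg 71.4 tilt [-0. -0.] w 44.1
hole px [323. 389.] (array([660.1, 215.7]), 188.4, 42.7, -19.3)
hole px [327. 285.] (array([523.2, 260. ]), 86.6, 54.0, -19.7)
hole px [190. 262.] (array([463.6, 136.2]), 70.3, 51.0, 31.1)
hole px [381. 311.] (array([594.9, 299.4]), 225.3, 13.7, -18.7)
hole px [325. 125.] (array([381.8, 308.4]), 115.8, 61.7, -18.5)
```

View pics/w8.png

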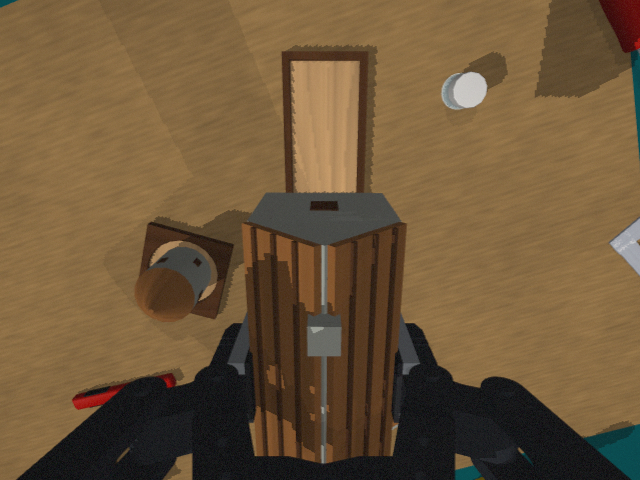

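w8: long floor centre (325,125), tower inside the round rim, row house's lower front edge (267,193)-(383,193).

```bash
python3 -c "
from h import *
im,p=load('w8')
print(intool([(267,193),(383,193)],.008,p).tolist(), intool([(323.5,245)],.008-.064,p).tolist())"
```

```text
[[52.1, -19.4], [52.1, 24.1]] [[53.1, 1.8]]
```

>>> jog_arm(rot=[[0,0,0],[0,0,0],[0,0,0],[0,0,0],[0,0,0],[0,0,0],[0,0,0],[0,0,0],[0,0,0],[0,0,0]], dp=[[-3,1,-2],[-5.8,2.1,-4],[-5.8,2.1,-8],[-5.8,2.1,-12],[-5.8,2.1,-16],[-5.8,2.1,-19],[-5.8,2.1,-21],[-5.8,2.1,-22.2],[-5.8,2.1,-22.7],[-5.8,2.1,-23]], hand=[1,1,1,1,1,1,1,1,1,1])

```text
clock: 28.1
tcp_pos: [0.3836, 0.3064, 0.0162]
tool_rot: [-0.507, -3.1, 0.001]
wrist_force: [-0.4, 0.3, -0.7]
grip_width: 0.0443
finger_force: 31.0
```

>>> jog_arm(rot=[[0,0,0],[0,0,0],[0,0,0],[0,0,0],[0,0,0],[0,0,0],[0,0,0],[0,0,0],[0,0,0],[0,0,0]], dp=[[0,0,-0.1],[0,0,-0.2],[0,0,-0.3],[0,0,-0.3],[0,0,-0.3],[0,0,-0.3],[0,0,-0.3],[0,0,-0.3],[0,0,-0.3],[0,0,-0.3]], hand=[1,1,1,1,1,1,1,1,1,1])

```text
clock: 28.93
tcp_pos: [0.3847, 0.307, 0.0151]
tool_rot: [0.506, 3.098, 0.002]
wrist_force: [-1.6, -0.3, 6.4]
grip_width: 0.0446
finger_force: 31.2
```

Release, lift, back off towards +x and look at all four.

>>> jog_arm(rot=[[0,0,0],[0,0,0],[0,0,0],[0,0,0],[0,0,0],[0,0,0],[0,0,0],[0,0,0],[0,0,0],[0,0,0]], dp=[[0,0,0],[0,0,0],[0,0,0],[0,0,0],[0,0,0],[0,0,1],[0,0,4],[0,0,8],[0,0,12],[0,0,16]], hand=[0.4,0.3,0.2,0,0,0,0,0,0,0])

```text
clock: 29.77
tcp_pos: [0.3831, 0.3062, 0.1761]
tool_rot: [-0.506, -3.1, 0.0]
wrist_force: [1.0, 0.6, -1.0]
grip_width: 0.0854
finger_force: 0.0
```

>>> jog_arm(rot=[[0,0,0],[0,0,0],[0,0,0],[0,0,0],[0,0,0],[0,0,0],[0,0,0],[0,0,0],[0,0,0],[0,0,0]], dp=[[0,0,4],[2,0,8],[4,0,10],[6,-1,10],[6,-1,10],[6,-1,10],[6,-1,10],[6,-1,10],[6,-1,10],[6,-1,10]], hand=[0,0,0,0,0,0,0,0,0,0])

```text
clock: 30.6
tcp_pos: [0.4429, 0.2967, 0.2734]
tool_rot: [-0.505, -3.1, 0.001]
wrist_force: [0.1, 0.3, -1.4]
grip_width: 0.0854
finger_force: 0.0
```

```bash
python3 -c "
from h import *
im,p=shot('w9')
s=viewer.grab_frame('scene')[:,:,::-1]
C=lambda a,x,y,w,h,k: cv2.resize(a[y:y+h,x:x+w],(400,300),interpolation=cv2.INTER_CUBIC)
w3=cv2.imread('pics/w3.png'); w5=cv2.imread('pics/w5.png')
cv2.imwrite('pics/f.png',np.vstack([np.hstack([cv2.resize(im,(400,300)),C(s,340,200,200,150,2)]),np.hstack([C(w3,50,160,160,120,2),C(w5,40,80,200,150,2)])]))"
```

```text
t 30.60 tcp [442.9 296.7 273.4] y-axis deg 71.5 tilt [-0.001 -0.   ] w 85.4
```

View pics/f.png

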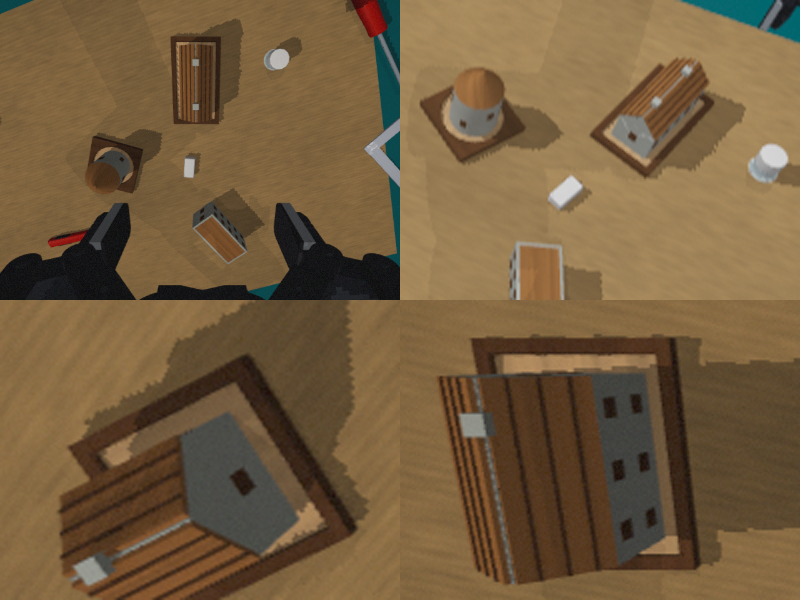

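All four stand inside their rims, in line with them. In the composite, the wrist view (top left) shows the row house (195,80) and tower (110,165); the lower crops show the cottage and townhouse with pale floor visible along the walls in view.

```bash
python3 -c "
from station import ticket
print(ticket.job_done())"
```

```text
the job is handed in; nothing more can be done
None
```

The cottage, townhouse, row house and tower each stand upright inside their own recess with walls in line with the rim, the two flat-roofed blocks were not touched, and the job is handed in at about 31 s.

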